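# Close the quick clamp over the pond-sample canister

### The arm

A 7-joint arm with a two-finger parallel gripper is mounted at the origin on the work surface. World frame = base frame: x ahead of the robot, y to its left, z up, the work surface at z = 0. Lengths are in m, angles in rad, forces in N, time in s.
With the tool pointing down it reaches from about 0.375 to 0.925 m from the base axis. Payload 3.1 kg.
Tool frame: the origin (TCP) lies between the finger pads; the fingertips stand 19 mm ahead of it and the grasp point (between the pads) is the TCP; z points along the fingers, y is the direction in which the jaws open and shut (so a half turn about z gives the same grasp; the last joint's range is limited). The gripper opens to 85 mm and grips with 20 to 120 N. Pads are 22 mm wide; open, the fingers measure 114 mm over their backs; the gripper's body (76 mm by 85 mm) begins 54 mm behind the grasp point. The pads swing forward as they close: fully open they stand 13 mm farther back than shut.
Start: joints at [1.075, 0.383, 0.044, 1.598, -0.018, 1.161, -0.05], TCP at [0.252, -0.599, 0.25] pointing down, gripper open.
Joint ranges: [-2.61, 2.61], [-0.41, 2.15], [-1.48, 1.57], [0, 2.5], [-1.57, 4.71], [0.05, 1.97], [-2.85, 2.85]. Speed limits (rad/s): [2.79, 2.79, 3.14, 3.14, 3.14, 3.14, 3.14].

### API

Orientations are given as a unit quaternion [x, y, z, w].
In Python, from bench import move_ptp, movel, move_j, move_gripper, pause, inverse_kinematics, read_camera, camera_params, MotionError, sign_off, look_for, tip_of, read_time_s, read_qpos, read_joint_vel, read_effort, read_eef_pos, read_tcp_rot, read_ft_force, read_ft_torque, read_finger_gap gives the robot as it stands. Calls block until the motion is done:
- move_ptp(position, orientation): joint-space move of the TCP to a pose.
- movel(position, orientation=None, speed=0.15): straight line of the TCP; orientation=None keeps the orientation; speed is the mean speed in m/s.
- move_j(angles): joint-space move.
- move_gripper(opening, effort=None): finger opening in m; effort is the grip in N (None keeps the last); returns when the fingers have stopped.
- pause(seconds).
- inverse_kinematics(position, orientation): joint angles nearest the present ones, or None.
- read_camera(name): name is "scene" or "top" or "wrist"; returns the picture (384x512x3 uint8, red, green, blue); there is no depth.
- camera_params(name): a dict with "K" (3x3 intrinsics, pixels), "camera_from_world" (4x4, takes a point from world to camera coordinates). Camera axes: x right, y down, z forward; pixel columns grow to the right and rows downward; lengths in m; the calibration is good to about 2 mm. A picture is of the moment at which its call begins: read the wrist's pose just before it. camera_params takes no time and is no camera call; for the wrist camera it gives the pose at the moment of the call.
A pose or a line that the arm cannot do raises MotionError and nothing moves.
- sign_off(): hands the job in, once; it reports no verdict.
Trained networks look in the newest picture that a camera, given by its name, has taken for a name from the list of things; names that differ only in an ending like _2 or _b are one class to them, and where a whole thing is asked for, a point or a joint stands for the part that bears it (a point fixed in the world has none). Each returns a list of dicts, best first, with "confidence" (0 to 1); they miss things now and then, are a little off and sometimes report something else, mostly with a low value. They report only what shows in the picture. A call takes as long as a camera call. They do not tell look-alikes from the thing itself.
- look_for(camera, name): "at" ([column, row] in pixels, amid what is visible of it).
- tip_of(camera, name): "at" ([column, row] in pixels: a listed point, or the origin of a listed thing).
Readings, each from a call of its own:
- read_time_s(): time.
- read_qpos(): joint angles.
- read_joint_vel(): joint speeds.
- read_effort(): joint torques, N m.
- read_eef_pos(): TCP position.
- read_tcp_rot(): TCP orientation.
- read_ft_force(): force on the tool from outside, world axes, zero at the start.
- read_ft_torque(): the same for the moment, N m.
- read_finger_gap(): finger opening in m.
Only numpy, scipy, OpenCV 4.12 (cv2) and the standard library are available. Lean on these libraries where they do the work, as an engineer would, in place of code of your own. Each camera call takes 0.05 s, during which the arm holds its last target.

### The job

Clamp the sample canister into its white stand: push the aluminium strap round over the canister with a fingertip or the outside of a finger until it rests against the stop post, keeping the red cam lever up while you do so; then push the red lever fully down. Do it without slamming the strap, leave the canister seated in its stand, do not lift or shift the other things on the bench, and finish clear of everything.

Things in the scene. Friction and masses are not known exactly. Their poses are not given: they have to be found in the camera images.
- clamp: clamp stand fixed to the bench: white plate 235 x 120 x 16 mm with steel pivot post, black canister nest, grey stop post. Origin: foot of the pivot axis, on the bench; z up. The closed strap runs from the pivot along its -x. Plate x -190 to +45, y -60 to +60 mm; nest ring at x -70, y 0, outer radius 40, top z 28 mm. Placed anywhere in 70 mm (x) by 200 mm (y), turned up to 0.4 rad
- strap_bar (a joint): swing of the aluminium strap about the vertical pivot: 0 = closed over the canister, at its hard stop; at q it points along (-cos q, sin q) of the stand; starts 0.8 to 1.5, limit 1.9. Bar 18 mm wide, z = 88 to 104 mm, reaching 160 mm from the pivot axis. Stays where left; 1 to 2 N at 130 mm swings it. From 106 mm out to its end a finger has free space beside and below it, down to the plate
- stop_top (a point): middle of the stop post's top, in the stand at x -150, y -17.5, z 100 mm; post 20 (x) x 16 (y) mm, on the -y side of the closed strap
- cam_lever (a joint): cam lever on the strap: 0 = raised 1.309 rad (75 deg) above the strap, leaning from its hinge towards the pivot post; grows as it is pushed down that way; 1.17 = fully down on its hard stop, 8 deg above the strap; starts 0 to 0.3. 92 mm from hinge to tip: steel rod 12 mm thick, then from 43 mm a red round grip 18 mm thick. Stays where left; 2 N square to it at 70 mm moves it, some more near the end
- lever_hinge (a point): middle of the lever's hinge, which lies across the strap 70 mm from the pivot axis, at z = 115 mm; push the lever from above or from the side facing the strap's free end
- lever_tip (a point): outer end of the red lever grip, on its centre line
- strap_end (a point): middle of the strap's free end, 160 mm from the pivot axis, half way up the bar (z = 96 mm)
- nest (a point): middle of the nest's floor, 16 mm above the bench: where the canister's underside belongs
- pad: round black rubber pad, 30 mm across, under the strap below the lever's hinge; moves down up to 4.5 mm as the lever goes down and presses on the canister's lid
- canister: sample canister with yellow lid standing loose in the nest: 64 mm across at the lid, 60.5 mm high, 180 g, lid top at z = 76.5 mm; origin at the middle of its underside. To be left where it is
- spare_pot: bystander: canister of the same size with a blue lid, 64 mm across, 60.5 mm high, origin under its middle
- vial: bystander: small brown vial 28 mm across, 70 mm high, origin under its middle
- dishes: bystander: stack of two shallow dishes, 90 mm across, 29 mm high, origin under its middle; may lie under the swung-out strap
- slide_box: bystander: flat blue slide box 85 x 160 x 32 mm, origin under its middle; may lie under the swung-out strap
- basket: bystander: empty green slatted basket 130 x 210 x 60 mm, origin under its middle
Mind the look-alikes: they are no part of the job. Leave any black or pink look-alike of the canister alone.

How it is judged:
On the way, in this order (a step that is already met when the one before it is completed fails the run):
1. the strap is over the canister against its stop, the lever still up (value of joint strap_bar below 0.06 rad and value of joint cam_lever below 0.5 rad), for 0.2 s.
2. the cam lever is pushed down with the strap still home (value of joint strap_bar below 0.06 rad and value of joint cam_lever above 1.06 rad), for 0.2 s.
At the end, for the whole second after the job is handed in: The strap is closed against its stop (within 0.06 rad), the lever is down (past 1.06 of 1.17 rad), both at rest, the pad bears on the canister's lid with over 1 N, and the canister stands upright in its nest within 6 mm (all of step 2 and velocity of joint each of cam_lever, strap_bar below 0.05 rad/s and contact force between pad and canister above 1 N and horizontal distance between canister and nest below 0.006 m and angle between canister's own z axis and vertical below 0.06 rad and linear speed of canister below 0.02 m/s); the robot touches nothing.
It fails at once if the lever is pushed down before the strap is over (value of joint cam_lever above 0.7 rad and value of joint strap_bar above 0.12 rad).
It fails at once if the strap is slammed (over 4 rad/s) (velocity of joint strap_bar below -4 rad/s or velocity of joint strap_bar above 4 rad/s).
It fails at once if the canister is lifted or knocked out of its nest (z of canister in the frame of nest above 0.006 m or distance of canister from where it was at the start of the episode above 0.015 m).
It fails at once if another thing on the bench is shifted by over 20 mm or lifted (distance of any of spare_pot, vial, dishes, slide_box, basket from where it was at the start of the episode above 0.02 m or height (world z) of any of spare_pot, vial, dishes, slide_box, basket above 0.012 m).
It also fails if it takes over 48 s, if anything falls off the work surface, if the arm or the gripper's body presses on something with over 40 N, if the wrist force passes 120 N, or if a joint passes its speed limit or range.

## Working session

There is one attempt and no reset: what is moved stays moved. The work goes in short steps, each a Python script; the robot and the scene stay as the last script left them, time stands still between calls to the robot, and variables do not carry over. Pictures are saved under pics/ and viewed, and the job is handed in when it is done.

```bash
ls; mkdir -p pics
python3 - <<'E'
from bench import *
import cv2
for c in ["scene","top","wrist"]:
    im=read_camera(c); cv2.imwrite(f"pics/{c}0.png",im[:,:,::-1])
    p=camera_params(c); print(c,p["K"],p["camera_from_world"])
    if c!="wrist":
        for n in ["lever_hinge","lever_tip","strap_end","stop_top","nest","canister","clamp"]:
            print(n,[(d["at"],round(d["confidence"],2)) for d in tip_of(c,n)][:3])
print(read_time_s())
E
```

```text
pics
scene [[426.54115526   0.         252.42008596]
 [  0.         426.54115526 194.13216072]
 [  0.           0.           1.        ]] [[ 0.80385388  0.59480637 -0.00493124 -0.41858717]
 [ 0.44227636 -0.60321901 -0.66371564 -0.14162161]
 [-0.39775691  0.53134942 -0.74796874  1.37622233]
 [ 0.          0.          0.          1.        ]]
lever_hinge [([263.2, 210.4], 0.71)]
lever_tip [([257.0, 191.9], 0.64), ([231.4, 235.8], 0.5)]
strap_end [([278.5, 190.1], 0.55)]
stop_top [([205.3, 204.5], 0.73), ([264.3, 206.7], 0.61), ([249.8, 187.6], 0.21)]
nest [([227.6, 239.4], 0.66)]
canister [([278.9, 294.7], 0.86), ([150.9, 228.8], 0.78), ([245.4, 329.0], 0.61)]
clamp [([250.7, 254.7], 0.84), ([248.2, 188.5], 0.34)]
top [[439.9006657    0.         259.26366193]
 [  0.         439.9006657  193.13064634]
 [  0.           0.           1.        ]] [[ 0.01975712 -0.99962309 -0.01906154 -0.01593742]
 [-0.9869857  -0.01645705 -0.15996374  0.54207679]
 [ 0.15958975  0.02197389 -0.98693883  1.19795664]
 [ 0.          0.          0.          1.        ]]
lever_hinge [([258.5, 185.2], 0.65), ([219.9, 236.8], 0.2)]
lever_tip []
strap_end [([227.4, 189.8], 0.76)]
stop_top [([285.5, 234.2], 0.57)]
nest [([280.0, 210.8], 0.59)]
canister [([316.1, 273.0], 0.94), ([302.5, 144.2], 0.7), ([280.5, 205.2], 0.6)]
clamp [([279.9, 188.4], 0.55), ([279.7, 211.4], 0.32)]
wrist [[294.30253785   0.         260.44252885]
 [  0.         294.30253785 191.06868624]
 [  0.           0.           1.        ]] [[ 3.86693303e-01 -9.22208375e-01 -5.87378105e-05 -6.49855585e-01]
 [-8.73672825e-01 -3.66362139e-01  3.20116508e-01 -4.04374647e-02]
 [-2.95235644e-01 -1.23735592e-01 -9.47378181e-01  3.80525738e-01]
 [ 0.00000000e+00  0.00000000e+00  0.00000000e+00  1.00000000e+00]]
0.85
```

View pics/scene0.png

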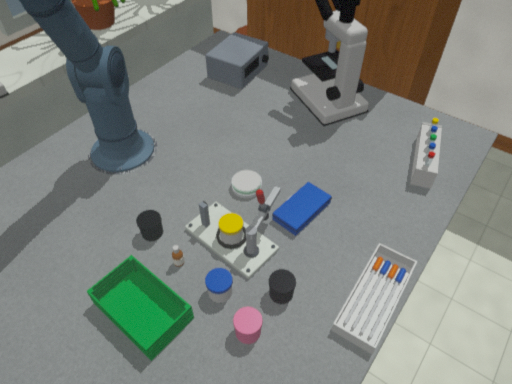

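View pics/top0.png

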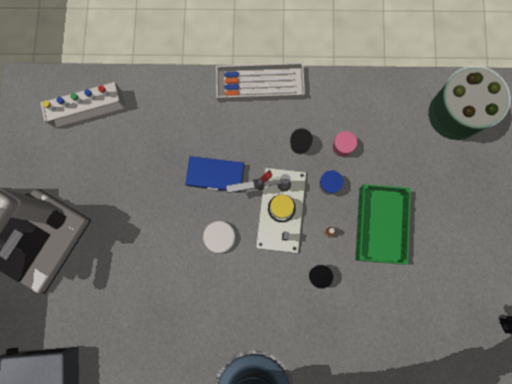

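The pictures show the clamp roughly aligned with world axes. The pivot is at top px (285,184) and the stop at (285,236). The strap is swung out to (228,188), towards +y and over the edge of the slide box. I'll fit the clamp pose and strap angle next.

```bash
cat > h.py <<'E'
import numpy as np, cv2
from bench import *
from scipy.optimize import least_squares
def proj(c,P,p=None):
    p=p or camera_params(c); T=np.array(p["camera_from_world"]);q=T[:3,:3]@np.asarray(P,float)+T[:3,3];u=np.array(p["K"])@q;return u[:2]/u[2]
def unproj(c,uv,z):
    p=camera_params(c);T=np.array(p["camera_from_world"]);R=T[:3,:3];o=-R.T@T[:3,3]
    d=R.T@np.linalg.inv(p["K"])@np.array([*uv,1.]);return o+d*(z-o[2])/d[2]
def S(x,y,a,l):  # stand->world
    c,s=np.cos(a),np.sin(a);return np.array([x+c*l[0]-s*l[1],y+s*l[0]+c*l[1],l[2]])
def local(n,q,th):
    u=np.array([-np.cos(q),np.sin(q)])
    if n=="strap_end":return [*(u*.16),.096]
    if n=="lever_hinge":return [*(u*.07),.115]
    if n=="lever_tip":
        e=1.309-th; r=.07-.092*np.cos(e);return [*(u*r),.115+.092*np.sin(e)]
    if n=="stop_top":return [-.15,-.0175,.1]
    if n=="nest":return [-.07,0,.016]
    if n=="lid":return [-.07,0,.0765]
    if n=="pivot":return [0,0,.0]
    if n=="piv_top":return [0,0,.104]
    return n
E
python3 - <<'E'
from h import *
obs=[("scene","lever_hinge",(263.2,210.4)),("scene","lever_tip",(257,191.9)),("scene","strap_end",(278.5,190.1)),("scene","stop_top",(205.3,204.5)),
("top","lever_hinge",(258.5,185.2)),("top","strap_end",(227.4,189.8)),("top","stop_top",(285.5,234.2)),("top","lid",(282,207)),("top","nest",(280,210.8))]
def f(v):
    return np.concatenate([proj(c,S(*v[:3],local(n,v[3],v[4])))-np.array(o) for c,n,o in obs])
r=least_squares(f,[.6,-.05,0,1.4,.1],loss="soft_l1",f_scale=2,bounds=([0.2,-1,-.6,.5,0],[1,1,.6,1.9,.6]))
print(r.x);print(f(r.x).reshape(-1,2).round(1))
for c in ["scene","top"]:
    im=cv2.imread(f"pics/{c}0.png")
    cx,cy=proj(c,S(*r.x[:3],[-.07,.03,.05])).astype(int)
    k=5;x0,y0=cx-75,cy-58
    im=cv2.resize(im[y0:y0+116,x0:x0+150],None,fx=k,fy=k,interpolation=cv2.INTER_CUBIC)
    def pt(l,col):
        u=(proj(c,S(*r.x[:3],l))-[x0,y0]+.5)*k;cv2.circle(im,tuple(int(t) for t in u),4,col,-1)
    for n in ["strap_end","lever_hinge","lever_tip","stop_top","lid","piv_top"]:pt(local(n,r.x[3],r.x[4]),(255,0,255))
    for a in (-.19,.045):
        for b in (-.06,.06):pt([a,b,.016],(0,255,0))
    cv2.imwrite(f"pics/{c}1.png",im)
for n,z in [("dishes",0),("slide_box",0),("basket",0),("vial",0),("spare_pot",0)]:
    print(n,[(unproj("top",d["at"],z).round(3),round(d["confidence"],2)) for d in tip_of("top",n)][:3])
E
```

```text
[ 0.57133894 -0.07705887 -0.11684414  1.28152764  0.05750491]
[[-0.5 -2.5]
 [ 0.8  0.4]
 [-1.2 -1. ]
 [-2.4 -0.9]
 [ 1.1 -2.7]
 [-0.5 -0.9]
 [-0.8  1.4]
 [-0.3 -0.8]
 [ 1.1 -1.8]]
dishes [(array([0.417, 0.104, 0.   ]), 0.69)]
slide_box [(array([0.591, 0.126, 0.   ]), 0.83)]
basket [(array([ 0.472, -0.354,  0.   ]), 0.74)]
vial [(array([ 0.443, -0.207,  0.   ]), 0.6)]
spare_pot [(array([ 0.576, -0.204,  0.   ]), 0.69)]
```

View pics/scene1.png

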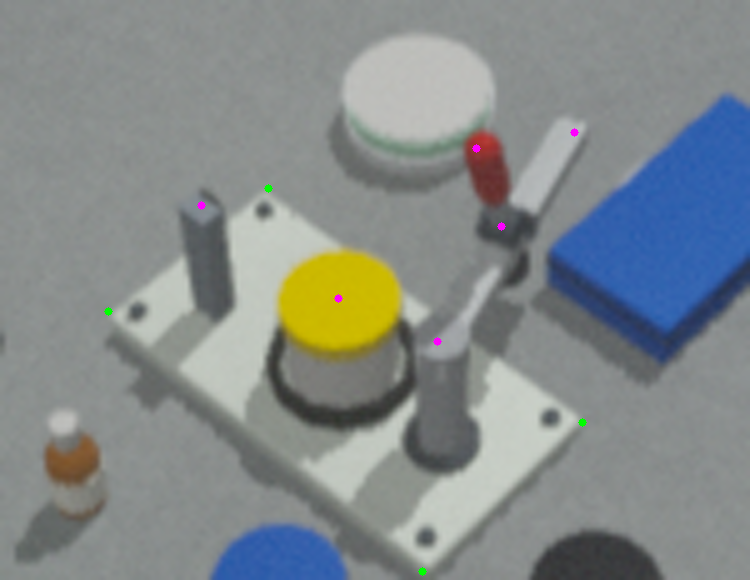

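View pics/top1.png

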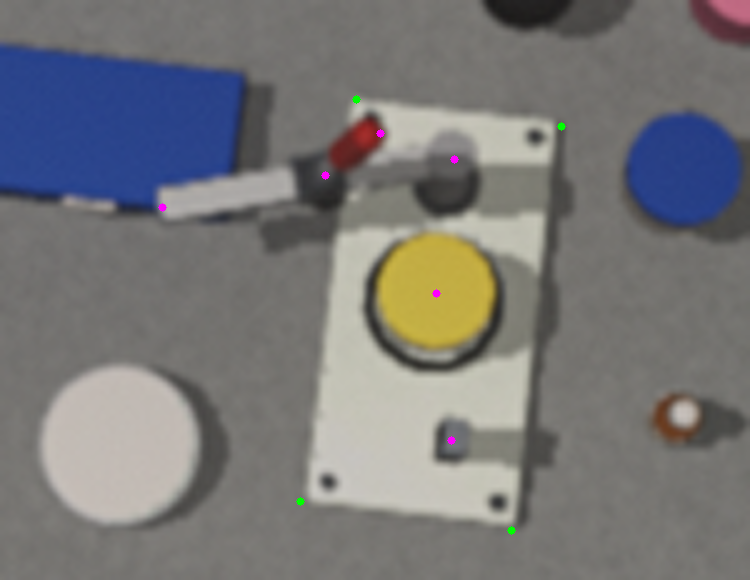

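Run:
```python
from h import *
v0=[0.57133894,-0.07705887,-0.11684414]
obs=[("scene","lever_hinge",(263.2,210.4)),("scene","lever_tip",(257,191.9)),("scene","strap_end",(278.5,190.1)),("scene","stop_top",(205.3,204.5)),
("top","lever_hinge",(258.5,185.2)),("top","strap_end",(227.4,189.8)),("top","stop_top",(285.5,234.2))]
cr={"top":[(352,102),(556,122),(520,524),(308,498)],"scene":[(432,562)]}
cl={"top":[(.045,.06),(.045,-.06),(-.19,-.06),(-.19,.06)],"scene":[(.045,-.06)]}
cr["scene"]=[(579,421),(431,565),(111,318),(266,192)]
cl["scene"]=cl["top"]
def off(c):
    cx,cy=proj(c,S(*v0,[-.07,.03,.05])).astype(int);return cx-75,cy-58
for c in cr:
    x0,y0=off(c)
    obs+=[(c,[*l,.016],(u/5+x0-.5,w/5+y0-.5)) for (u,w),l in zip(cr[c],cl[c])]
x0,y0=off("top");obs+=[("top","lid",(436/5+x0-.5,291/5+y0-.5)),("top",[-.15,-.0175,.1],(455/5+x0-.5,436/5+y0-.5)),("top","strap_end",(161/5+x0-.5,205/5+y0-.5))]
x0,y0=off("scene");obs+=[("scene","lid",(340/5+x0-.5,297/5+y0-.5)),("scene","strap_end",(578/5+x0-.5,127/5+y0-.5))]
def f(v):
    return np.concatenate([proj(c,S(*v[:3],local(n,v[3],v[4]) if isinstance(n,str) else n))-np.array(o) for c,n,o in obs])
r=least_squares(f,[.58,-.07,-.1,1.3,.1],loss="soft_l1",f_scale=1,bounds=([0.2,-1,-.6,.5,0],[1,1,.6,1.9,.6]))
print(r.x.tolist())
for o,e in zip(obs,f(r.x).reshape(-1,2).round(1)):print(o[0],o[1],e)
print(S(*r.x[:3],local("strap_end",r.x[3],0)))
```

```text
[0.573131535578921, -0.07567848437202773, -0.09374593972493109, 1.2945025251693858, 0.06214511224097081]
scene lever_hinge [ 0.2 -2.6]
scene lever_tip [1.5 0.4]
scene strap_end [-0.9 -1.2]
scene stop_top [-2.4 -0. ]
top lever_hinge [ 0.7 -3.1]
top strap_end [-0.9 -1. ]
top stop_top [0.  0.7]
top [0.045, 0.06, 0.016] [-0.1 -0.7]
top [0.045, -0.06, 0.016] [ 0.2 -0.3]
top [-0.19, -0.06, 0.016] [-0.6  0.4]
top [-0.19, 0.06, 0.016] [-0.5  0.8]
scene [0.045, 0.06, 0.016] [ 1.4 -0.2]
scene [0.045, -0.06, 0.016] [-0.2  1.3]
scene [-0.19, -0.06, 0.016] [-0.6 -0.1]
scene [-0.19, 0.06, 0.016] [-0.1 -0.1]
top lid [ 0.1 -0.1]
top [-0.15, -0.0175, 0.1] [0.  0.2]
top strap_end [-0.2  0.3]
scene lid [0.1 0.6]
scene strap_end [-0.5  1. ]
[0.54408583 0.08166301 0.096     ]
```

```bash
cat >> h.py <<'E'
V=[0.5731,-0.0757,-0.0937]; Q0=1.2945; TH0=0.062
from scipy.spatial.transform import Rotation as Ro
def quat(q,sg):  # tool down, tool y = sg * tangential(+q)
    c,s=np.cos(V[2]),np.sin(V[2]); t=np.array([np.sin(q),np.cos(q)])
    y=sg*np.array([c*t[0]-s*t[1],s*t[0]+c*t[1],0]); z=np.array([0,0,-1.]); x=np.cross(y,z)
    return Ro.from_matrix(np.c_[x,y,z]).as_quat().tolist()
def strap_pt(q,r,d,z):
    u=np.array([-np.cos(q),np.sin(q)]);t=np.array([np.sin(q),np.cos(q)]);p=u*r+t*d
    return S(*V,[p[0],p[1],z]).tolist()
def lever_pt(th,s,gap=0,w=.011,lat=0):
    e=1.309-th; a=s*np.cos(e)-(.009+gap)*np.sin(e)-w; z=.115+s*np.sin(e)+(.009+gap)*np.cos(e)
    return S(*V,[-.07+a,lat,z+.019]).tolist()
E
python3 - <<'E'
from h import *
print(read_tcp_rot(),read_finger_gap())
for sg in (1,-1):
    print(sg)
    for q in (1.29,.6,0):
        j=inverse_kinematics(strap_pt(q,.138,.0235,.093),quat(q,sg));print(q,None if j is None else np.round(j,2))
    for th in (.05,1.17):
        j=inverse_kinematics(lever_pt(th,.075),quat(0,sg));print(th,None if j is None else np.round(j,2))
E
```

```text
[9.80276801e-01 1.97629434e-01 1.26764541e-05 5.10801116e-06] 0.08537604477084923
1
1.29 [ 0.31  0.51 -0.6   1.88  0.37  0.87 -0.28]
0.6 [ 0.48  0.38 -0.7   2.08  0.34  0.79  0.44]
0 [ 0.66  0.3  -0.72  2.18  0.29  0.75  1.23]
0.05 [ 0.65  0.23 -0.65  1.94  0.16  1.02  1.4 ]
1.17 [ 0.57  0.41 -0.61  1.85  0.28  0.97  1.31]
-1
1.29 [-1.13  1.02  1.37  1.94 -1.1   1.21 -2.29]
0.6 [ 0.21  0.32 -0.4   2.1   0.18  0.76 -2.57]
0 [ 0.38  0.24 -0.41  2.19  0.15  0.73 -1.8 ]
0.05 [ 0.39  0.19 -0.36  1.95  0.08  1.01 -1.68]
1.17 [ 0.31  0.36 -0.3   1.86  0.13  0.94 -1.71]
```

Run:
```python
from h import *
move_gripper(0.0)
p=strap_pt(Q0,.138,.0405,.33)
e=read_eef_pos(); movel([e[0],e[1],.33],speed=.2)
move_ptp(p,quat(Q0,1))
movel(p[:2]+[.16],speed=.15)
print(read_time_s(),read_eef_pos(),p,read_finger_gap())
for c in ["scene","top"]:
    im=read_camera(c)[:,:,::-1]; cx,cy=proj(c,S(*V,[-.07,.03,.05])).astype(int)
    cv2.imwrite(f"pics/{c}2.png",cv2.resize(im[cy-58:cy+58,cx-75:cx+75],None,fx=5,fy=5,interpolation=cv2.INTER_CUBIC))
```

```text
6.3417 [0.58881841 0.0676225  0.16119088] [0.5878682082299249, 0.06735995255723237, 0.33] -0.00015695711991592321
```

View pics/scene2.png

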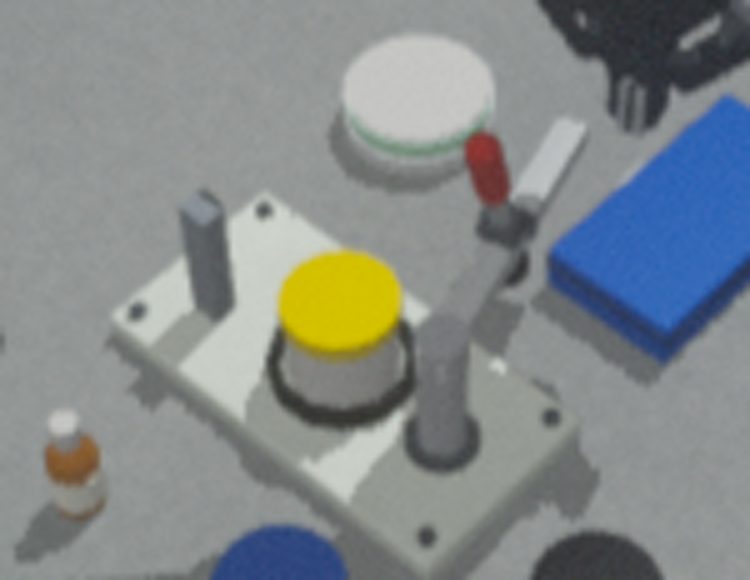

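View pics/top2.png

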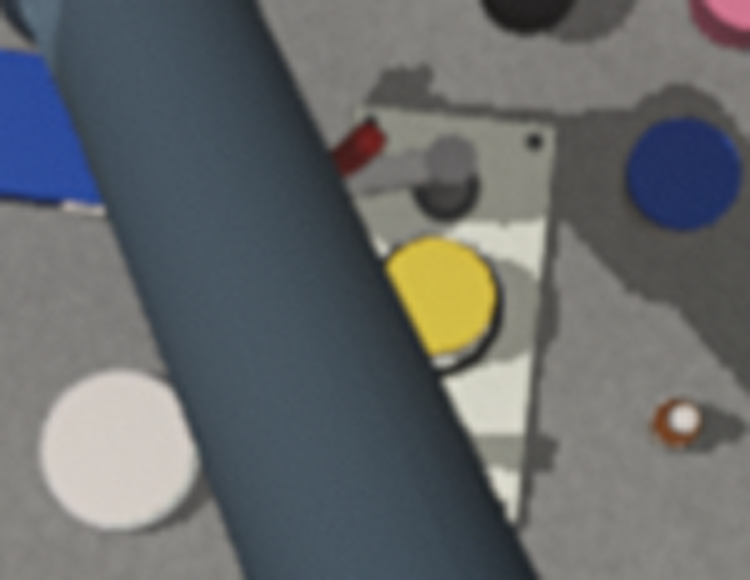

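The scene crop shows the closed fingertips at (635,115), on the far (+q) side of the strap end at (578,127). The lever is clear of the gripper. Next I descend and push.

Run:
```python
from h import *
p=strap_pt(Q0,.138,.0405,.093)
movel(p,quat(Q0,1),speed=.1); print(read_ft_force())
d=.0235
for q in [1.25,1.05,.85,.65,.45,.3,.2]:
    movel(strap_pt(q,.138,d,.093),quat(q,1),speed=.09)
    print(q,np.round(read_ft_force(),1),np.round(np.subtract(read_eef_pos(),strap_pt(q,.138,d,.093)),4),round(read_time_s(),1))
for c in ["scene"]:
    im=read_camera(c)[:,:,::-1]; cx,cy=proj(c,S(*V,[-.07,.03,.05])).astype(int)
    cv2.imwrite(f"pics/{c}3.png",cv2.resize(im[cy-58:cy+58,cx-75:cx+75],None,fx=5,fy=5,interpolation=cv2.INTER_CUBIC))
```

```text
[ 1.09254539 -0.51972145 -0.94611441]
1.25 [ 0.2 -0.4 -0.2] [ 0.0002 -0.0001  0.0006] 7.7
1.05 [0.  1.  0.3] [ 0.0006 -0.0001  0.0002] 8.1
0.85 [0.8 0.2 0.3] [0.0007 0.     0.0002] 8.6
0.65 [-0.2  0.6  0.8] [0.0007 0.0002 0.0002] 9.0
0.45 [ 0.9  0.5 -0.3] [0.0007 0.0003 0.0002] 9.5
0.3 [0.4 0.1 1.1] [0.0006 0.0004 0.0001] 9.9
0.2 [-1.1  0.1 -0.3] [0.0005 0.0004 0.0001] 10.2
```

View pics/scene3.png

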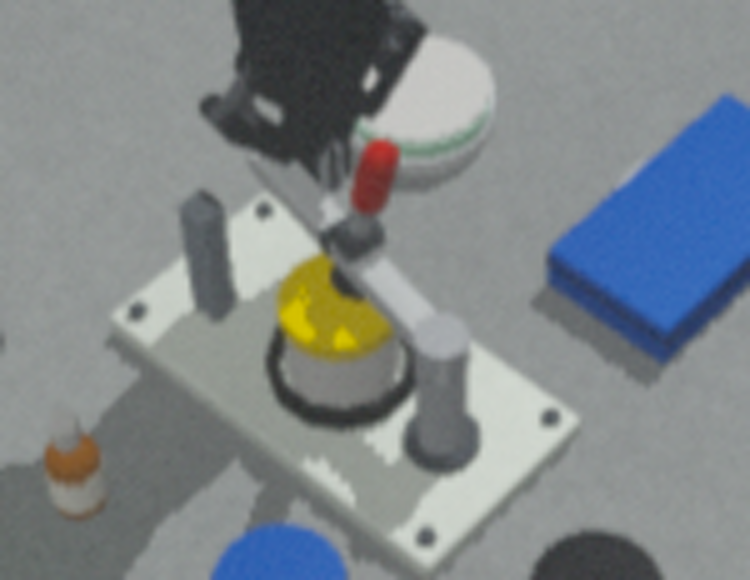

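The strap is swinging with the finger, its end at crop (255,165), and the lever is still up. I'll go on in small steps until the stop is felt.

Run:
```python
from h import *
t=S(0,0,V[2],[0,1,0])[:2]
for q in [.12,.06,.03,.01,-.005,-.02,-.035,-.05]:
    tgt=strap_pt(q,.138,.0235,.093)
    movel(tgt,quat(max(q,0),1),speed=.05); pause(.1)
    f=np.mean([read_ft_force() for _ in range(5)],0); e=np.subtract(read_eef_pos(),tgt)
    print(q,f.round(1),"ft",round(float(t@f[:2]),1),"err",e.round(4),round(read_time_s(),1))
    if t@f[:2]>8: break
for c in ["scene"]:
    im=read_camera(c)[:,:,::-1]; cx,cy=proj(c,S(*V,[-.07,.03,.05])).astype(int)
    cv2.imwrite(f"pics/{c}4.png",cv2.resize(im[cy-58:cy+58,cx-75:cx+75],None,fx=5,fy=5,interpolation=cv2.INTER_CUBIC))
    for n in ["strap_end","lever_tip","lever_hinge"]: print(n,tip_of(c,n)[:2],proj(c,S(*V,local(n,0,TH0))).round(1))
```

```text
0.12 [ 0.7 -0.4  0.5] ft -0.3 err [0.0002 0.0004 0.0001] 10.7
0.06 [-0.1  0.2 -0.1] ft 0.2 err [0.0001 0.0002 0.    ] 11.1
0.03 [0.4 0.8 0.1] ft 0.9 err [ 0.      0.0001 -0.    ] 11.5
0.01 [0.7 0.4 0.8] ft 0.5 err [0. 0. 0.] 11.8
-0.005 [ 0.3  2.  -0.7] ft 2.0 err [0.0001 0.0002 0.0001] 12.2
-0.02 [ 2.1  4.7 -1.7] ft 4.8 err [0.0006 0.0022 0.0001] 12.5
-0.035 [ 2.8  9.8 -2.4] ft 10.0 err [0.0011 0.0041 0.0002] 12.9
strap_end [{'at': [207.5, 200.1], 'confidence': 0.65}] [205.2 199.6]
lever_tip [{'at': [233.7, 196.9], 'confidence': 0.64}] [237.4 195.5]
lever_hinge [{'at': [231.7, 214.6], 'confidence': 0.46}] [229.9 212.9]
```

View pics/scene4.png

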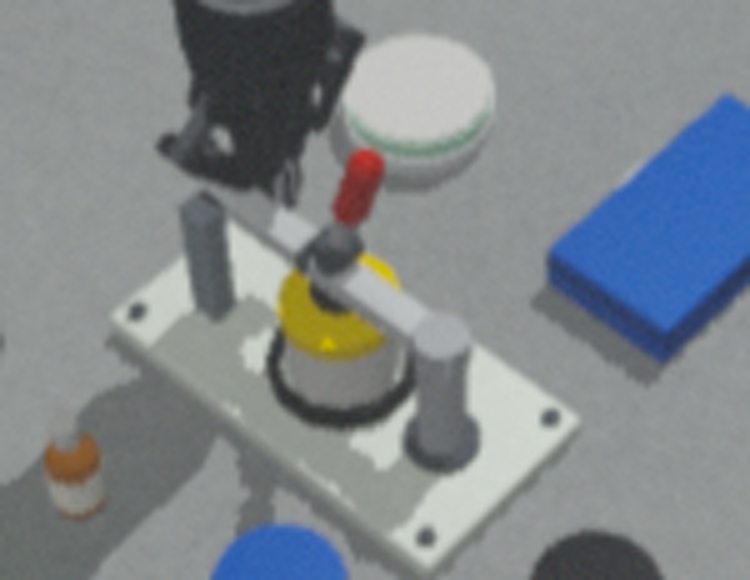

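The strap lies against the stop post: the force rises to 10 N with the finger held 4 mm short of its target, and the strap end reads (207,200) against a predicted (205,200). The lever is still up. Next I back off, then push the lever.

Run:
```python
from h import *
o=quat(0,1)
movel(strap_pt(0,.138,.05,.093),o,speed=.1)
movel(strap_pt(0,.138,.05,.24),o,speed=.2)
p=lever_pt(TH0,.075,gap=.03)
movel(p,o,speed=.15)
print(np.round(read_ft_force(),1),round(read_time_s(),1))
for c in ["scene","top"]:
    im=read_camera(c)[:,:,::-1]; cx,cy=proj(c,S(*V,[-.07,.03,.05])).astype(int)
    cv2.imwrite(f"pics/{c}5.png",cv2.resize(im[cy-58:cy+58,cx-75:cx+75],None,fx=5,fy=5,interpolation=cv2.INTER_CUBIC))
    for n in ["strap_end","lever_tip"]: print(n,tip_of(c,n)[:2],proj(c,S(*V,local(n,0,TH0))).round(1))
```

```text
[0.4 0.3 0.6] 15.1
strap_end [{'at': [207.7, 198.4], 'confidence': 0.92}] [205.2 199.6]
lever_tip [{'at': [234.6, 194.3], 'confidence': 0.68}] [237.4 195.5]
strap_end [] [278.5 238.1]
lever_tip [] [284.7 187.2]
```

View pics/scene5.png

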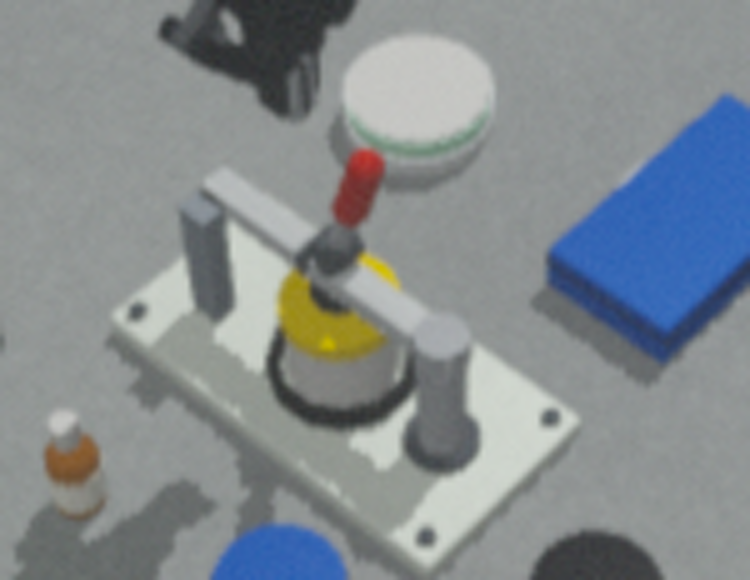

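View pics/top5.png

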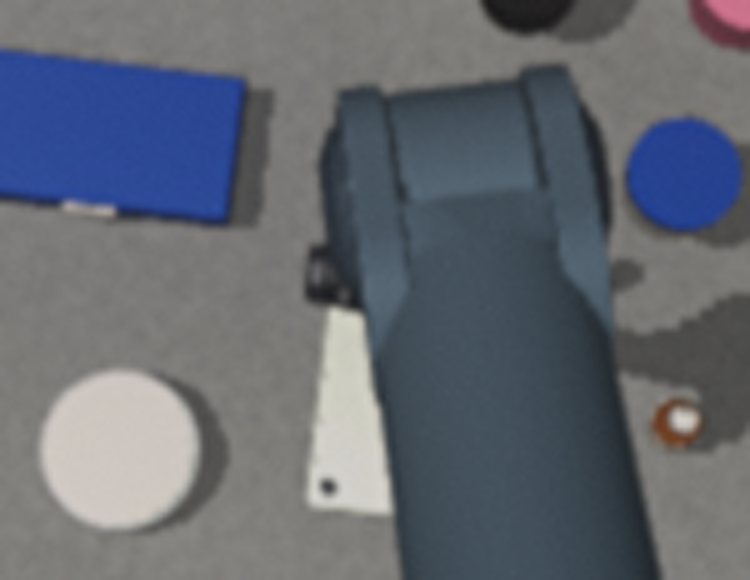

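Run:
```python
from h import *
c="scene"
cx,cy=proj(c,S(*V,[-.07,.03,.05])).astype(int)
pic=lambda u,w:(u/5+cx-75-.4,w/5+cy-58-.4)
def st(p): 
    d=np.array(p[:2])-V[:2];k,s=np.cos(V[2]),np.sin(V[2]);return np.array([k*d[0]+s*d[1],-s*d[0]+k*d[1]])*1000
for nm,uv,z in [("strap end top edge mid",pic(215,177),.104),("cap",pic(442,333),.104),("net end",(207.6,199.),.096)]:
    print(nm,st(unproj(c,uv,z)).round(1))
for nm,l in [("tip th.06",local("lever_tip",0,.06)),("tip th0",local("lever_tip",0,0)),("hinge",local("lever_hinge",0,0)),("end",[-.16,0,.104])]:
    u=proj(c,S(*V,l));print(nm,((u-[cx-75,cy-58]+.4)*5).round())
```

```text
strap end top edge mid [-157.8    0.2]
cap [-3.1  3.5]
net end [-157.     5.6]
tip th.06 [374. 164.]
tip th0 [365. 156.]
hinge [336. 252.]
end [212. 175.]
```

The strap end measures y = 0.2 mm, so it is closed. The lever tip sits at crop (366,158), which matches a lever angle of about 0. Pushing the lever now.

Run:
```python
from h import *
o=quat(0,1)
for th in [0,.2,.4,.6,.75,.9,1.0,1.06,1.1,1.14,1.17,1.19,1.21,1.23]:
    tgt=lever_pt(th,.075)
    movel(tgt,o,speed=.07)
    if th>.95: pause(.1)
    f=np.mean([read_ft_force() for _ in range(3)],0)
    print(th,f.round(1),np.subtract(read_eef_pos(),tgt).round(4),round(read_time_s(),1))
    if th>1.0 and f[2]>35: break
for c in ["scene"]:
    im=read_camera(c)[:,:,::-1]; cx,cy=proj(c,S(*V,[-.07,.03,.05])).astype(int)
    cv2.imwrite(f"pics/{c}6.png",cv2.resize(im[cy-58:cy+58,cx-75:cx+75],None,fx=5,fy=5,interpolation=cv2.INTER_CUBIC))
```

```text
0 [-0.2  0.   0.1] [-0.0001  0.0003 -0.0002] 15.9
0.2 [ 0.5 -0.8  0.4] [ 0.0002  0.     -0.0001] 16.2
0.4 [ 0.5  0.  -0.4] [ 0.0003  0.     -0.0001] 16.6
0.6 [ 1.  -0.7 -0. ] [ 0.0001  0.     -0.0003] 17.0
0.75 [-0.1 -0.4  0.3] [ 0.0001 -0.     -0.0005] 17.3
0.9 [0.5 0.8 0.8] [ 0.0001 -0.     -0.0005] 17.6
1.0 [-0.2 -0.1  0.5] [-0.0001  0.     -0.0002] 17.9
1.06 [-0.   0.3  0.6] [-0.0001 -0.     -0.0001] 18.3
1.1 [ 0.1 -1.1  0.8] [ 0.     -0.     -0.0001] 18.6
1.14 [-0.4 -0.4  1. ] [ 0.0001 -0.     -0.0001] 19.0
1.17 [0.3 0.2 0.9] [ 0.0001 -0.     -0.    ] 19.3
1.19 [-1.5 -0.   6.3] [0.0001 0.     0.0005] 19.7
1.21 [-3.9 -1.2 11.5] [-0.0001  0.0001  0.0016] 20.0
1.23 [-7.7 -1.6 18.4] [-0.0003  0.0001  0.0027] 20.4
```

View pics/scene6.png

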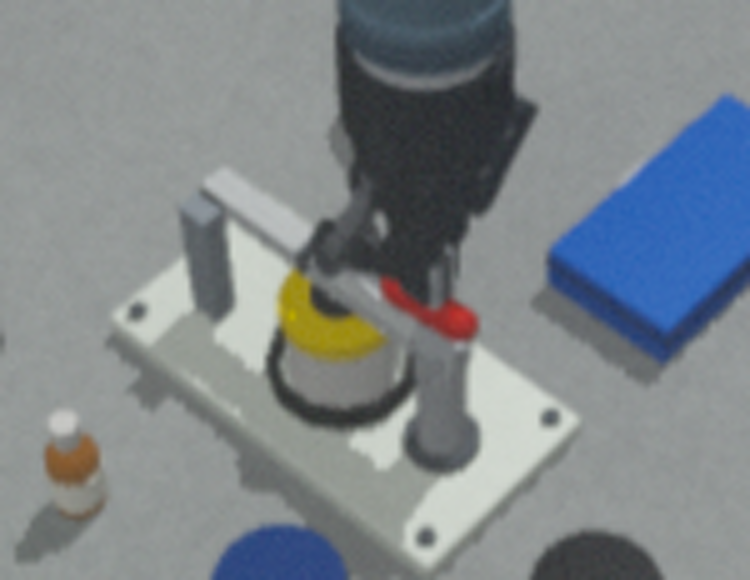

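The lever is down at crop (430,310), and 18 N against 2.7 mm of deflection says it is at its hard stop. One more small push, then I back off and check.

Run:
```python
from h import *
o=quat(0,1)
tgt=lever_pt(1.25,.075); movel(tgt,o,speed=.05); pause(.2)
print(np.round(read_ft_force(),1),np.subtract(read_eef_pos(),tgt).round(4))
e=read_eef_pos(); movel([e[0],e[1],.30],o,speed=.15)
movel([.42,.12,.36],o,speed=.2)
move_ptp([.30,.40,.36],o); pause(.3)
print(read_time_s(),np.round(read_ft_force(),1))
for c in ["scene","top"]:
    im=read_camera(c)[:,:,::-1]; cx,cy=proj(c,S(*V,[-.07,.03,.05])).astype(int)
    im=np.ascontiguousarray(im);im=cv2.resize(im[cy-58:cy+58,cx-75:cx+75],None,fx=5,fy=5,interpolation=cv2.INTER_CUBIC)
    for n in ["strap_end","lever_tip","lever_hinge","nest","stop_top"]: 
        print(c,n,[np.round(d["at"],1) for d in tip_of(c,n)[:2]],proj(c,S(*V,local(n,0,1.17))).round(1))
    for th,col in [(1.17,(0,255,0)),(1.0,(255,0,255))]:
        u=(proj(c,S(*V,local("lever_tip",0,th)))-[cx-75,cy-58]+.4)*5;cv2.circle(im,tuple(int(t) for t in u),3,col,-1)
    cv2.imwrite(f"pics/{c}7.png",im)
```

```text
[-11.4  -1.4  24.2] [-0.0005  0.0002  0.0039]
24.925 [-0.1  0.5 -0.1]
scene strap_end [array([205.2, 197.1])] [205.2 199.6]
scene lever_tip [array([257.2, 227.3])] [257.6 229.5]
scene lever_hinge [array([231.4, 238.4]), array([230. , 211.2])] [229.9 212.9]
scene nest [array([228.8, 236.2])] [231.6 236.6]
scene stop_top [array([203.4, 204.9])] [202.9 204.5]
top strap_end [array([279.9, 240.3])] [278.5 238.1]
top lever_tip [array([285.9, 168.9])] [286.1 169.2]
top lever_hinge [array([281.5, 206.9]), array([215.4, 177.1])] [282.3 203.7]
top nest [array([278.4, 210.7])] [281.2 208.4]
top stop_top [array([287.9, 235.2])] [285.5 235. ]
```

View pics/scene7.png

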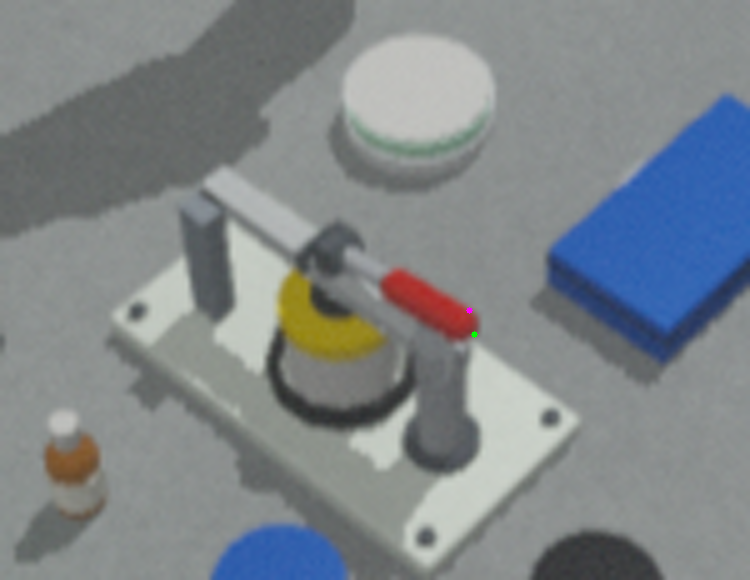

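View pics/top7.png

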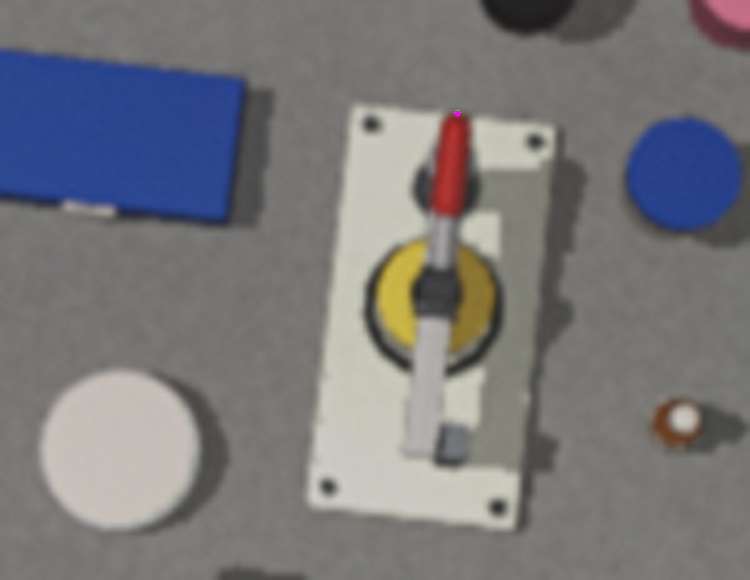

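The final views show four things:
- **Strap:** its end is at top crop (420,455), beside the stop post.
- **Lever:** its tip is at (457,115), over the pivot and on the predicted fully-down point.
- **Canister:** the lid is centred in the nest. It hasn't moved relative to the plate or the dish.
- **Arm:** clear of everything, with the wrist force at about 0.

Handing in.

```bash
python3 -c "
from bench import *
sign_off(); print(read_time_s())"
```

```text
the job is handed in; nothing more can be done
the job is handed in; nothing more can be done
```

I clamped the canister and handed the job in at about 25 s of the 48 s allowed; no verdict was reported.

**Strap:** I swung it round in slow steps with the outside of the closed fingers until it met the stop post, at about 10 N. After I backed off, its end measured about 0 mm from the closed line and the lever was still fully up.

**Lever:** I pushed it down from the free-end side to its hard stop, ending at about 24 N. The fingertip's final height puts the lever at about 1.2 rad, which matches the 1.17 stop within error. The top view agrees.

**Other checks:** The canister and the bystanders in the close-up views (dishes, slide box, vial, spare pot) looked unmoved. The basket was outside those views, so I did not check it at the end. The arm finished clear of everything, with the wrist force at about 0.

**Disagreement:** In the scene view the lever tip showed about 2 px higher than predicted for fully down, which alone would read as about 1.1 rad. The strap end showed the same 2 px offset, so I took it as calibration bias.

**Not measured:** I could not measure the pad force on the lid directly.

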